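# Find the rattling parts case on the test-lab rack

### The arm

A 7-joint arm with a two-finger parallel gripper is mounted at the origin on the work surface. World frame = base frame: x ahead of the robot, y to its left, z up, the work surface at z = 0. Lengths are in m, angles in rad, forces in N, time in s.
With the tool pointing down it reaches from about 0.4 to 0.85 m from the base axis. Payload 10.4 kg.
Tool frame: the origin (TCP) lies midway between the tips of the shut fingers; the grasp point (between the pads) lies 19 mm behind it; z points along the fingers, y is the line along which they close (so a half turn about z gives the same grasp; the last joint's range is limited). The gripper opens to 87 mm and grips with 3 to 60 N. Pads are 19 mm wide; open, the fingers measure 117 mm over their backs; the gripper's body (75 mm by 190 mm) begins 51 mm behind the grasp point.
Start: joints at [-1.363, 0.332, -0.065, 1.46, 0.022, 1.35, -0.088], TCP at [0.143, 0.608, 0.192] pointing down, gripper open.
Joint ranges: [-2.6, 2.6], [-0.5, 2.12], [-1.47, 1.34], [0.16, 2.42], [-1.27, 4.41], [0.06, 2.06], [-2.6, 2.6]. Speed limits (rad/s): [2.22, 2.22, 2.79, 2.79, 3.14, 3.14, 3.14].

### API

Orientations are given as a unit quaternion [x, y, z, w].
In Python, from bench import r gives the robot as it stands.
- The arm moves only by the tool arm_command, never from a script. Its arguments are lists of equal length, an entry for each row: "xyz": the shift along the world's x, y, z in m, a list of three; "rot": the turn, a rotation vector about the world's x, y, z in rad, a list of three. In form: {"xyz": [[tx, ty, tz], ...], "rot": [[ax, ay, az], ...]}. A call has 1 to 20 rows; each row is the pose to reach, as a shift and turn from the pose commanded when the call began; what a row does not reach only later rows make up. A row lasts 1/12 s, in which the tool goes at most 41.7 mm and 7.16 degrees, less where a joint would pass 70% of its speed; a pose out of reach is approached as far as the arm can. A call with a gripper value outside its range is refused whole. "grip" is the opening, from 0 (shut) to 1 (fully open), set as the call begins (left out, the last holds). The fingers move at their own pace and stop on an object; "squeeze" is the grip in N (left out, the last holds). Time passes only in rows, so rows that repeat a pose let the fingers close. It gives the time, the measured TCP pose, the force, the opening and the grip force at its end, in the units of the state.
- r.read_state(): the state, without advancing time (a new reading comes with each control period).
- r.camera(name): name is "scene" or "side" or "wrist"; returns the picture (420x560x3 uint8, red, green, blue); there is no depth.
- r.camera_model(name): a dict with "fx", "fy", "cx", "cy" (pixels), "T" (4x4, takes a point from camera to world coordinates). Camera axes: x right, y up, looking along -z (the intrinsics and any distortion apply to the point x, -y, -z); pixel columns grow to the right and rows downward; lengths in m; the calibration is good to about 2 mm. A picture is of the moment at which its call begins: read the wrist's pose just before it. camera_model takes no time and is no camera call; for the wrist camera it gives the pose at the moment of the call.
- r.close_job(): hands the job in; it is judged then, once.
Trained networks look in the newest picture that a camera, given by its name, has taken for a name from the list of things; names that differ only in an ending like _2 or _b are one class to them, and where a whole thing is asked for, a point or a joint stands for the part that bears it (a point fixed in the world has none). Each returns a list of dicts, best first, with "conf" (0 to 1); they miss things now and then, are a little off and sometimes report something else, mostly with a low value. They report only what shows in the picture. A call takes as long as a camera call. They do not tell look-alikes from the thing itself.
- r.look_for(label, camera): "at" ([x, y, z] in m, in the coordinates of the camera as it stood for that picture, good to about 4 mm: the middle of the surface that is visible of it).
- r.spot_point(label, camera): "at" ([x, y, z] in m, in the coordinates of the camera as it stood for that picture, good to about 4 mm: a listed point, or the origin of a listed thing).
The state is a dict: "time": time; "joint_positions": joint angles; "joint_vel": joint speeds; "joint_torque": joint torques, N m; "ee_pos": TCP position; "eef_rot": TCP orientation; "ft_force": force on the tool from outside, world axes, zero at the start; "torque": the same for the moment, N m; "width": finger opening in m; "grip_force": force on a finger pad.
Only numpy, scipy, OpenCV 4.12 (cv2) and the standard library are available. Lean on these libraries where they do the work, as an engineer would, in place of code of your own. Each camera call takes 0.05 s, during which the arm holds its last target. There are 200 camera calls.

### The job

One of the three sealed cases hanging on the rack has a weight loose inside: lift the cases up off the rail one at a time, shake each briskly end to end while it is in the air, and stand a silent one upright and gently on the rack's rubber pad in front of the rail (or hang it back). When you have the one that rattles, hold it out over the grey hand-over tray, level, still and well clear of the tray, and finish there still holding it: do not put it down or let go. Untested cases may stay hanging; leave everything else undisturbed.

Things in the scene. Friction and masses are not known exactly. Their poses are not given: they have to be found in the camera images.
- case_left: Left (+y) of three sealed cases that look alike: aluminium box 54 mm (x) by 110 (y) by 56 (z). Black grip fin upright in the middle of the lid, 44 mm long (x), 14 thick (y), 36 tall (its top 92 mm above the underside); it takes a 40 N grip. A bracket on the back (+x) wall hooks over the rail. Origin: centre of the underside, z up. Box mass 0.22 to 0.58 kg.
- case_mid: The middle case, same make and axes as case_left. Which case rattles differs each time, and the boxes' own masses differ, so weight is no safe guide.
- case_right: The right (-y) case, same make and axes as case_left. In one of the cases a round brass weight of 0.2 kg can roll 61 mm along the case's y. Shaken along y or tipped about x it knocks on the ends and comes to lie at or near one, which shifts the balance (up to 0.12 N m from end to end). In the silent cases nothing shifts.
- rack: Fixed rack with a base plate 8 mm thick, x = -150 to +60 mm, 570 mm long in y. Origin at table height under the line of the hanging cases; y runs along the rail, +x away from the robot. The cases hang at rack x = 0, side by side about 180 mm apart, undersides 45 mm above the table, lower back walls against a stop strip. End posts at y = +-279 mm, 93 mm high.
- rack_rail (a point): Middle of the rail's top edge, 91 mm above the table: a bar 8 mm thick along the rack's y. The lip of a hanging case's bracket reaches 16 mm below this edge behind the bar: lift a case straight up at least 20 mm, then bring it towards the robot (rack -x).
- rack_pad (a point): Middle of the black rubber pad on the base plate in front of the hanging cases (100 mm in x, 530 in y, flat, 8 mm above the table); axes as the rack's. Silent cases are stood here, best with the case's origin on the pad's long centre line straight in front of where it hung, clear of the two small weights.
- tray: Fixed grey open hand-over tray, 160 mm (x) by 180 mm (y), walls 30 mm high, to the left of the rack. Origin: centre of its underside.
- weight_a: small steel knobbed weight, 22 mm across, 30 mm tall, standing on the rack's pad between the set-down places of the left and middle cases. Origin: centre of its underside. Leave it alone.
- weight_b: small steel knobbed weight, 20 mm across, 25 mm tall, standing on the pad between the set-down places of the middle and right cases. Origin: centre of its underside. Leave it alone.
- wheel: rubber abrading wheel lying flat behind the rack, 52 mm across, 13 mm thick. Origin: centre of its underside. Leave it alone.
- bottle: white bottle 54 mm across, 130 mm tall, standing behind the rack. Origin: centre of its underside. Leave it alone.
- dish: round glass dish 90 mm across, 14 mm tall, lying beyond the tray. Origin: centre of its underside. Leave it alone.
- marker: marker pen about 140 mm long, lying flat between robot and tray. Origin: centre of its underside. Leave it alone.
- driver: screwdriver lying flat between robot and rack. Origin: centre of its underside. Leave it alone.
Not all that is in view belongs to the job. What is shaped like the case_left but purple is not meant.

How it is judged:
By the outcome, as a careful person would: the job done as asked, in the order asked, and still so for the second after the job is handed in, while the arm keeps its last pose, push and grip.
It also fails if it takes over 72 s, if anything falls off the work surface, if the arm or the gripper's body presses on something with over 40 N, if the wrist force passes 120 N, or if a joint passes its speed limit or range.

## Working session

There is one attempt and no reset: what is moved stays moved. The work goes in short steps, Python scripts to look and compute and a tool call to move; the robot and the scene stay as the last step left them, time stands still between calls to the robot, and variables do not carry over. Pictures are saved under pics/ and viewed, at most 10 in all, crops included, and the job is handed in when it is done.

Besides the shell and the picture viewer there is one more tool, called after "Call:" in YAML: its name, and indented under it one key for each argument. arm_command: Moves the arm, as the interface text tells. Its arguments: {"type":"object","properties":{"xyz":{"type":"array"},"rot":{"type":"array"},"grip":{"type":"number"},"squeeze":{"type":"number"}},"required":["xyz","rot"]}

```bash
mkdir -p pics; cat > h.py <<'E'
from bench import r
import numpy as np, cv2
from scipy.spatial.transform import Rotation as R
def snap(c,fn=None):
    m=r.camera_model(c); im=r.camera(c)
    if fn: cv2.imwrite('pics/'+fn,im[:,:,::-1])
    return im,m
def w(m,p):
    return (np.array(m['T'])@np.r_[p,1])[:3]
def px(m,p):
    q=np.linalg.inv(np.array(m['T']))@np.r_[p,1]
    return m['cx']+m['fx']*q[0]/-q[2], m['cy']+m['fy']*(-q[1])/-q[2]
def spots(c,m,labels,f='spot_point'):
    for l in labels:
        for d in getattr(r,f)(l,c)[:4]:
            p=w(m,d['at']); print(c,l,round(d['conf'],2),p.round(3),np.round(px(m,p)))
E
python3 - <<'E'
from h import *
for c in ['scene','side']:
    im,m=snap(c,c+'0.png'); print(c,{k:v for k,v in m.items() if k!='T'},np.round(m['T'],3).tolist())
    spots(c,m,['case_left','rack_rail','rack_pad','tray','weight_a'])
s=r.read_state();print(s)
a=cv2.imread('pics/scene0.png');
E
```

```text
scene {'fx': 400.30801377671304, 'fy': 400.30801377671304, 'cx': 277.0834078409234, 'cy': 205.38906851261888} [[-0.58, -0.683, 0.445, 1.088], [0.815, -0.492, 0.307, 0.387], [0.009, 0.54, 0.842, 1.144], [0.0, 0.0, 0.0, 1.0]]
scene case_left 0.97 [0.589 0.055 0.048] [280. 234.]
scene case_left 0.96 [ 0.313  0.128 -0.001] [343. 195.]
scene rack_rail 0.56 [ 0.605 -0.128  0.094] [229. 200.]
scene rack_pad 0.74 [ 0.47  -0.116  0.004] [259. 190.]
scene tray 0.72 [0.491 0.381 0.001] [385. 273.]
scene weight_a 0.63 [ 0.48  -0.025  0.01 ] [279. 204.]
scene weight_a 0.48 [ 0.463 -0.205  0.011] [240. 175.]
side {'fx': 420.34435976629993, 'fy': 420.34435976629993, 'cx': 273.5809589809364, 'cy': 208.8073024818257} [[0.98, 0.16, -0.116, 0.401], [-0.197, 0.735, -0.648, -0.684], [-0.018, 0.659, 0.752, 0.878], [0.0, 0.0, 0.0, 1.0]]
side case_left 0.63 [0.588 0.054 0.039] [293. 201.]
side case_left 0.62 [ 0.317  0.132 -0.001] [192. 206.]
side rack_rail 0.87 [ 0.607 -0.133  0.095] [320. 243.]
side rack_pad 0.91 [ 0.466 -0.113  0.01 ] [260. 267.]
side weight_a 0.62 [ 0.466 -0.21   0.01 ] [267. 301.]
side weight_a 0.6 [ 0.485 -0.022  0.01 ] [261. 236.]
{'time': 0.6, 'joint_positions': array([-1.362624  ,  0.3322196 , -0.06474321,  1.46012343,  0.02154639,
        1.34986736, -0.08849736]), 'joint_vel': array([ 8.48121100e-04,  2.03652879e-03,  2.21120327e-04, -1.13036100e-03,
        1.16028814e-03,  4.50343939e-05, -6.19656674e-04]), 'joint_torque': array([-1.77444576e-05, -6.22757792e+01,  2.47678324e-02, -3.89990723e+01,
       -6.10645814e-02,  3.16414644e-02,  3.00725674e-05]), 'ee_pos': array([0.14289685, 0.60846702, 0.19205217]), 'eef_rot': array([ 1.15112668e-01,  9.93352440e-01,  4.02248366e-05, -3.85924438e-05]), 'ft_force': array([ 0.62766311, -0.45986387, -0.97513243]), 'torque': array([0.03687895, 0.00781223, 0.04370826]), 'grip_force': 0.0, 'width': 0.08704239939764188}
```

View pics/scene0.png

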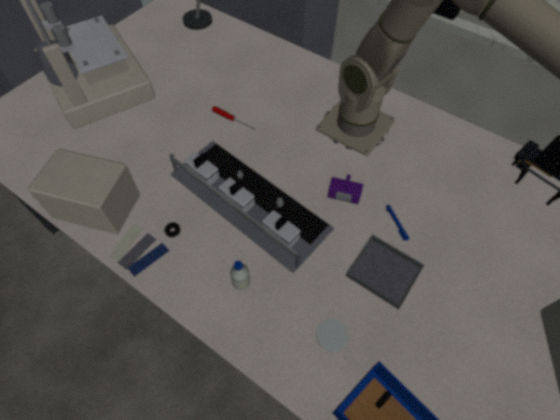

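View pics/side0.png

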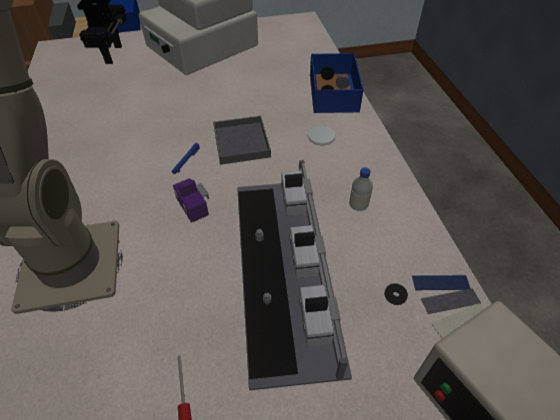

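The hanging cases are at scene px (283,228) left, (236,196) middle and (205,168) right. In the side view they are at (293,190), (305,245) and (317,310). The only thing that could be mistaken for one is the purple case at scene (345,190) / side (190,198), which I reject by colour. The weights are at side (259,235) and (267,298). The rack yaw is about -6.6°. I'll go above the left case now and check it with the wrist camera.

Call:
arm_command:
  xyz:
    - [0.446, -0.553, 0.06]
    - [0.446, -0.553, 0.06]
    - [0.446, -0.553, 0.06]
    - [0.446, -0.553, 0.06]
    - [0.446, -0.553, 0.06]
    - [0.446, -0.553, 0.06]
    - [0.446, -0.553, 0.06]
    - [0.446, -0.553, 0.06]
    - [0.446, -0.553, 0.06]
    - [0.446, -0.553, 0.06]
    - [0.446, -0.553, 0.06]
    - [0.446, -0.553, 0.06]
    - [0.446, -0.553, 0.06]
    - [0.446, -0.553, 0.06]
    - [0.446, -0.553, 0.06]
    - [0.446, -0.553, 0.06]
    - [0.446, -0.553, 0.06]
    - [0.446, -0.553, 0.06]
    - [0.446, -0.553, 0.06]
    - [0.446, -0.553, 0.06]
  rot:
    - [0, 0, 0.115]
    - [0, 0, 0.115]
    - [0, 0, 0.115]
    - [0, 0, 0.115]
    - [0, 0, 0.115]
    - [0, 0, 0.115]
    - [0, 0, 0.115]
    - [0, 0, 0.115]
    - [0, 0, 0.115]
    - [0, 0, 0.115]
    - [0, 0, 0.115]
    - [0, 0, 0.115]
    - [0, 0, 0.115]
    - [0, 0, 0.115]
    - [0, 0, 0.115]
    - [0, 0, 0.115]
    - [0, 0, 0.115]
    - [0, 0, 0.115]
    - [0, 0, 0.115]
    - [0, 0, 0.115]
  grip: 1.0

```text
time: 2.27
ee_pos: [0.5888, 0.0558, 0.2518]
eef_rot: [0.058, 0.998, 0.0, -0.0]
ft_force: [-0.4, -0.2, 0.1]
width: 0.0874
grip_force: 0.0
```

```bash
python3 - <<'E'
from h import *
s=r.read_state();print(s['time'],s['ee_pos'],s['eef_rot'],s['ft_force'],s['joint_positions'])
im,m=snap('wrist','w1.png'); print({k:v for k,v in m.items() if k!='T'},np.round(m['T'],3).tolist())
spots('wrist',m,['case_left','rack_rail','rack_pad','weight_a'])
for c in ['scene','side']:
    im,m=snap(c); spots(c,m,['case_left','case_mid','case_right','rack'])
E
```

```text
2.2667 [0.5887929  0.05575728 0.25181087] [ 5.80757212e-02  9.98312135e-01  1.34082517e-04 -2.71156562e-04] [-0.41288095 -0.22526111  0.06520783] [-0.56524509  0.24160547  0.48027104  1.48365647 -0.11202079  1.44406561
  1.37190272]
{'fx': 356.4610976209249, 'fy': 356.4610976209249, 'cx': 278.4538874349723, 'cy': 212.08585379050334} [[0.115, -0.957, -0.268, 0.515], [0.993, 0.111, 0.031, 0.064], [0.0, -0.269, 0.963, 0.445], [0.0, 0.0, 0.0, 1.0]]
wrist case_left 0.72 [0.592 0.054 0.039] [277. 182.]
wrist case_left 0.31 [0.745 0.346 0.001] [506. 264.]
wrist rack_pad 0.81 [ 0.468 -0.116  0.01 ] [119.  89.]
wrist weight_a 0.63 [ 0.467 -0.207  0.003] [46. 98.]
wrist weight_a 0.56 [ 0.477 -0.024  0.009] [199.  88.]
scene case_left 0.88 [ 0.316  0.132 -0.   ] [343. 195.]
scene case_left 0.55 [0.589 0.057 0.047] [280. 234.]
scene case_mid 0.77 [ 0.57  -0.139  0.047] [235. 199.]
scene case_right 0.93 [ 0.549 -0.291  0.044] [204. 174.]
scene case_right 0.63 [0.489 0.376 0.001] [384. 272.]
scene case_right 0.37 [ 0.771  0.036 -0.002] [240. 281.]
scene rack 0.95 [ 0.573 -0.128 -0.001] [238. 209.]
scene rack 0.56 [ 0.604 -0.129  0.093] [229. 200.]
side case_left 0.83 [ 0.316  0.131 -0.001] [192. 206.]
side case_left 0.67 [0.591 0.057 0.041] [294. 200.]
side case_mid 0.72 [ 0.568 -0.134  0.047] [303. 257.]
side case_right 0.72 [ 0.554 -0.298  0.045] [315. 322.]
side rack 0.91 [ 0.568 -0.125 -0.001] [302. 266.]
```

View pics/w1.png

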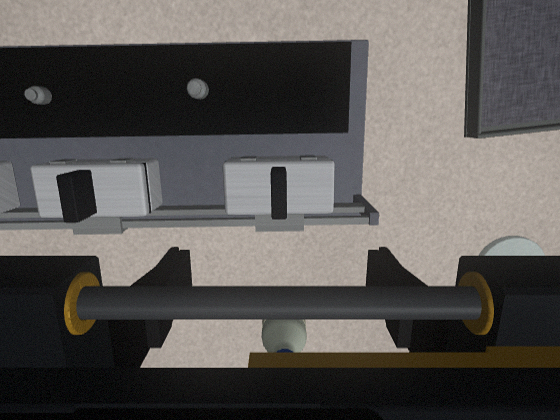

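The wrist view shows the aluminium left case at (279,190), with its fin at columns 272–287, rows 167–218. The middle fin is at (75,195), the weights at (38,95) and (198,88), and the image is aligned with the rack. Next I'll intersect the fin pixels with its known height.

```bash
cat >> h.py <<'E'
def ray(m,u,v,z):
    T=np.array(m['T']); d=T[:3,:3]@np.array([(u-m['cx'])/m['fx'],-(v-m['cy'])/m['fy'],-1]); o=T[:3,3]
    return o+d*(z-o[2])/d[2]
E
python3 - <<'E'
from h import *
m=r.camera_model('wrist'); im=cv2.imread('pics/w1.png')
for u,v,z,n in [(279.5,218,.137,'L fin far top'),(336,214,.101,'L box far R'),(224,214,.101,'box far L'),(226,160,.101,'near L'),(332,158,.101,'near R'),(85,171,.137,'M fin near-right?'),(65,222,.137,'M far'),(351,132,.008,'pad corner'),(351,41,.008,'pad corner far'),(368,40,.008,'plate corner')]:
    print(n,ray(m,u,v,z).round(4))
c=cv2.resize(im[145:240,200:360],None,fx=4,fy=4,interpolation=cv2.INTER_CUBIC); cv2.imwrite('pics/w1c.png',c)
E
```

```text
L fin far top [0.6066 0.0541 0.137 ]
L box far R [0.6196 0.1097 0.101 ]
box far L [ 0.6067 -0.0019  0.101 ]
near L [0.5535 0.0084 0.101 ]
near R [0.5633 0.1099 0.101 ]
M fin near-right? [ 0.5448 -0.1089  0.137 ]
M far [ 0.588 -0.139  0.137]
pad corner [0.548  0.1473 0.008 ]
pad corner far [0.4483 0.1534 0.008 ]
plate corner [0.4495 0.1724 0.008 ]
```

View pics/w1c.png

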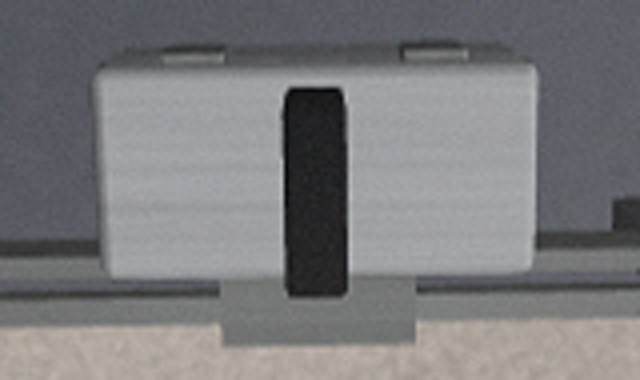

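Call:
arm_command:
  xyz:
    - [0, 0, -0.03]
    - [0, 0, -0.06]
    - [0, 0, -0.09]
    - [0, 0, -0.115]
    - [0, 0, -0.13]
    - [0, 0, -0.14]
    - [0, 0, -0.145]
    - [0, 0, -0.145]
  rot:
    - [0, 0, 0.005]
    - [0, 0, 0.01]
    - [0, 0, 0.01]
    - [0, 0, 0.01]
    - [0, 0, 0.01]
    - [0, 0, 0.01]
    - [0, 0, 0.01]
    - [0, 0, 0.01]
  grip: 1.0

```text
time: 3.68
ee_pos: [0.5888, 0.0554, 0.1066]
eef_rot: [0.053, 0.999, -0.0, -0.0]
ft_force: [1.0, -0.3, 0.4]
width: 0.087
grip_force: 0.0
```

Call:
arm_command:
  xyz:
    - [0, 0, 0]
    - [0, 0, 0]
    - [0, 0, 0]
    - [0, 0, 0]
    - [0, 0, 0]
    - [0, 0, 0]
    - [0, 0, 0]
    - [0, 0, 0]
  rot:
    - [0, 0, 0]
    - [0, 0, 0]
    - [0, 0, 0]
    - [0, 0, 0]
    - [0, 0, 0]
    - [0, 0, 0]
    - [0, 0, 0]
    - [0, 0, 0]
  grip: 0
  squeeze: 38

```text
time: 4.35
ee_pos: [0.589, 0.0555, 0.1071]
eef_rot: [0.053, 0.999, 0.0, 0.0]
ft_force: [0.3, 0.0, -0.2]
width: 0.0415
grip_force: 0.0
```

Call:
arm_command:
  xyz:
    - [0, 0, 0]
    - [0, 0, 0]
    - [0, 0, 0]
    - [0, 0, 0]
    - [0, 0, 0]
    - [0, 0, 0]
    - [0, 0, 0]
  rot:
    - [0, 0, 0]
    - [0, 0, 0]
    - [0, 0, 0]
    - [0, 0, 0]
    - [0, 0, 0]
    - [0, 0, 0]
    - [0, 0, 0]

```text
time: 4.93
ee_pos: [0.589, 0.0555, 0.1071]
eef_rot: [0.053, 0.999, 0.0, -0.0]
ft_force: [-1.3, 0.3, -0.5]
width: 0.0018
grip_force: 0.0
```

```bash
python3 - <<'E'
from h import *
ims=[]
for c in ['scene','side','wrist']:
    im,m=snap(c); spots(c,m,['case_left'])
    ims.append(im); print(px(m,[.589,.0555,.107]))
a=cv2.resize(ims[0][170:280,200:360],(640,440),interpolation=cv2.INTER_CUBIC)[:, :400]
b=cv2.resize(ims[1][130:240,240:340],(400,440),interpolation=cv2.INTER_CUBIC)
cv2.imwrite('pics/v2.png',np.hstack([a,b])[:,:,::-1])
s=r.read_state();print(s['width'],s['grip_force'],s['time'])
E
```

```text
scene case_left 0.79 [0.315 0.132 0.   ] [344. 195.]
(np.float64(280.309619519004), np.float64(224.33843973379714))
side case_left 0.94 [ 0.314  0.129 -0.001] [191. 207.]
side case_left 0.88 [0.59  0.054 0.042] [294. 200.]
(np.float64(293.89888384698486), np.float64(183.15569313073104))
wrist case_left 0.91 [0.591 0.054 0.041] [278. 217.]
(np.float64(279.03582939700186), np.float64(245.67541793100878))
0.00030137694433961205 0.0 5.2333
```

View pics/v2.png

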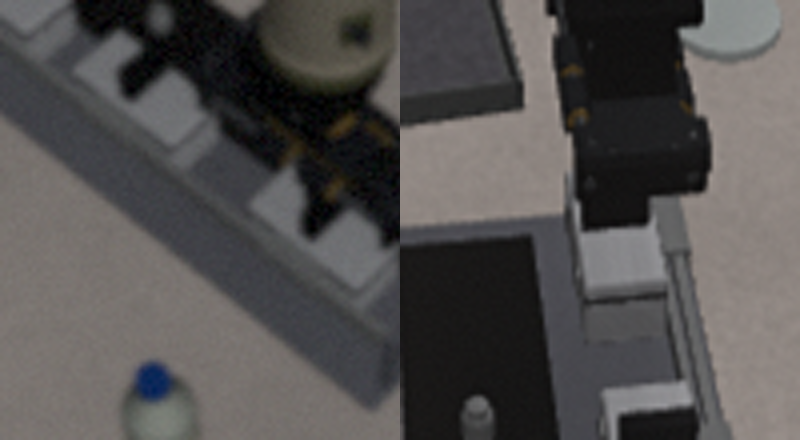

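```bash
python3 - <<'E'
from h import *
im,m=snap('wrist')
a=cv2.resize(im[160:360,150:410],(780,600),interpolation=cv2.INTER_CUBIC)
cv2.imwrite('pics/v3.png',a[:,:,::-1])
s=r.read_state();print(s['width'],s['grip_force'],s['time'])
E
```

```text
0.0004066419387567069 0.0 5.2833
```

View pics/v3.png

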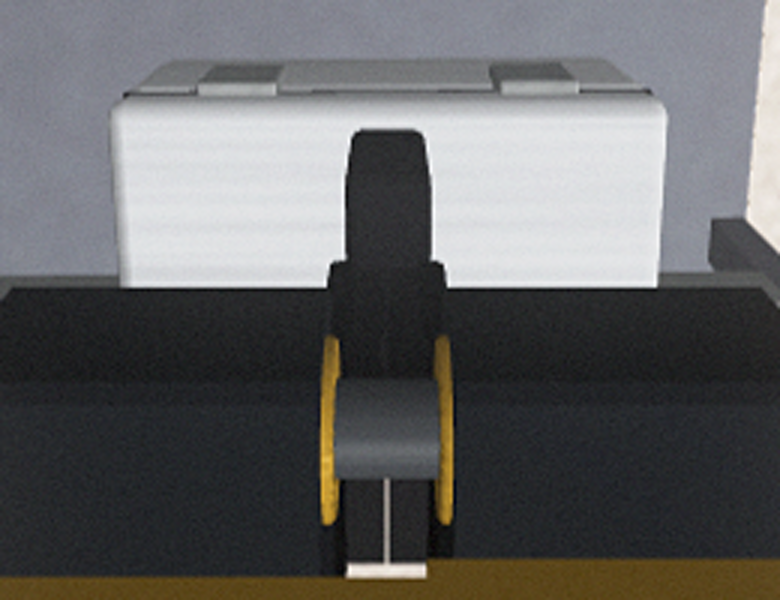

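```bash
python3 - <<'E'
from h import *
m=r.camera_model('side'); n=r.camera_model('wrist'); 
y=np.array([.106,.994,0]);x=np.array([.994,-.106,0]); t=np.array([.589,.0555,0])
for z in [.15,.177,.21]: print('side body near corners',z,np.round(px(m,t-y*.095-x*.0375+[0,0,z])),np.round(px(m,t-y*.095+x*.0375+[0,0,z])))
for z in [.107,.12,.137,.15]: print('wrist finger near face corner +-y',z,[np.round(px(n,t+y*s-x*.0095+[0,0,z])) for s in (-.015,.015)], 'fin',[np.round(px(n,t+y*s-x*.022+[0,0,z])) for s in (-.007,.007)])
print('corner of lid near',[np.round(px(n,t+y*s-x*.027+[0,0,.101])) for s in (-.055,.055)])
E
```

```text
side body near corners 0.15 [283. 200.] [315. 198.]
side body near corners 0.177 [283. 192.] [316. 190.]
side body near corners 0.21 [283. 182.] [317. 179.]
wrist finger near face corner +-y 0.107 [array([253., 230.]), array([305., 230.])] fin [array([267., 209.]), array([292., 209.])]
wrist finger near face corner +-y 0.12 [array([251., 238.]), array([307., 238.])] fin [array([266., 215.]), array([292., 215.])]
wrist finger near face corner +-y 0.137 [array([248., 250.]), array([310., 250.])] fin [array([265., 225.]), array([294., 225.])]
wrist finger near face corner +-y 0.15 [array([246., 260.]), array([312., 260.])] fin [array([264., 234.]), array([295., 234.])]
corner of lid near [array([183., 198.]), array([375., 198.])]
```

The fingers shut at zero opening. In the wrist view their tips end near crop (387,262), about row 247 in the full picture, where the row expected for the stated TCP is 230. So the tips closed just above the fin, roughly 26 mm higher than reported. I'll open partly and come down in small steps, watching the force.

Call:
arm_command:
  xyz:
    - [-0.001, 0, 0]
    - [-0.003, 0, 0]
    - [-0.003, 0, 0]
    - [-0.003, 0, 0]
    - [-0.003, 0, 0]
    - [-0.003, 0, 0]
    - [-0.003, 0, -0.002]
    - [-0.003, 0, -0.004]
    - [-0.003, 0, -0.004]
  rot:
    - [0, 0, 0]
    - [0, 0, 0]
    - [0, 0, 0]
    - [0, 0, 0]
    - [0, 0, 0]
    - [0, 0, 0]
    - [0, 0, 0]
    - [0, 0, 0]
    - [0, 0, 0]
  grip: 0.6

```text
time: 6.03
ee_pos: [0.5857, 0.0554, 0.1025]
eef_rot: [0.053, 0.999, -0.0, -0.0]
ft_force: [0.4, -0.1, 0.6]
width: 0.0491
grip_force: 0.0
```

Call:
arm_command:
  xyz:
    - [0, 0, -0.002]
    - [0, 0, -0.004]
    - [0, 0, -0.004]
  rot:
    - [0, 0, 0]
    - [0, 0, 0]
    - [0, 0, 0]

```text
time: 6.28
ee_pos: [0.5857, 0.0554, 0.0986]
eef_rot: [0.053, 0.999, -0.0, -0.0]
ft_force: [-0.9, 1.1, -0.8]
width: 0.0521
grip_force: 0.0
```

```bash
python3 - <<'E'
from h import *
s=r.read_state();print(s['ee_pos'],s['ft_force'],s['width'])
im,m=snap('wrist')
a=cv2.resize(im[160:360,150:410],(780,600),interpolation=cv2.INTER_CUBIC)
cv2.imwrite('pics/v4.png',a[:,:,::-1])
E
```

```text
[0.58571116 0.05541774 0.09856403] [-0.88300393  1.07890753 -0.84153543] 0.05212757784612278
```

View pics/v4.png

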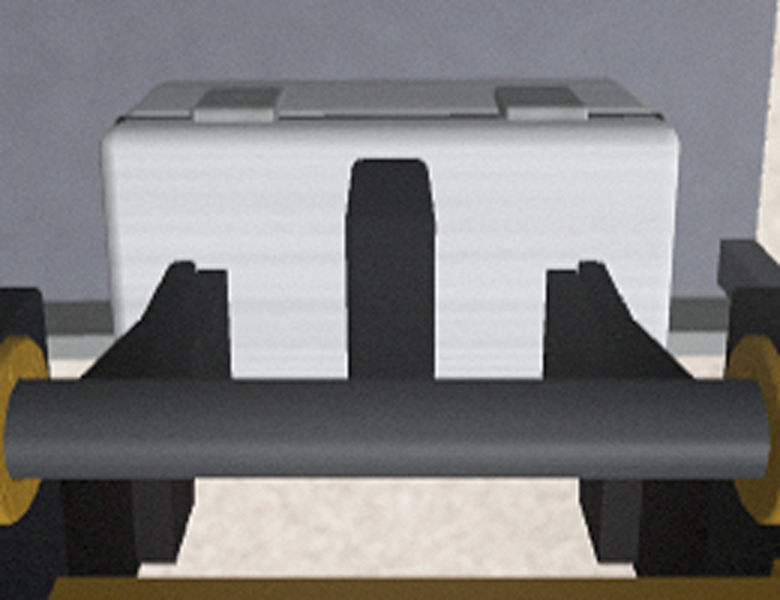

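The view shows the open fingers at crop (229,270) and (546,270), straddling the fin at (390,260). Reported z is below the lid with no contact, so the tips really sit about 26 mm short of the reported TCP. I'll go 16 mm further down and close.

Call:
arm_command:
  xyz:
    - [0, 0, -0.004]
    - [0, 0, -0.008]
    - [0, 0, -0.011]
    - [0, 0, -0.014]
    - [0, 0, -0.016]
    - [0, 0, -0.016]
  rot:
    - [0, 0, 0]
    - [0, 0, 0]
    - [0, 0, 0]
    - [0, 0, 0]
    - [0, 0, 0]
    - [0, 0, 0]

```text
time: 6.83
ee_pos: [0.5856, 0.0554, 0.0825]
eef_rot: [0.053, 0.999, -0.0, -0.0]
ft_force: [0.2, 0.6, 0.6]
width: 0.0525
grip_force: 0.0
```

Call:
arm_command:
  xyz:
    - [0, 0, 0]
    - [0, 0, 0]
    - [0, 0, 0]
    - [0, 0, 0]
    - [0, 0, 0]
    - [0, 0, 0]
    - [0, 0, 0]
    - [0, 0, 0]
    - [0, 0, 0]
  rot:
    - [0, 0, 0]
    - [0, 0, 0]
    - [0, 0, 0]
    - [0, 0, 0]
    - [0, 0, 0]
    - [0, 0, 0]
    - [0, 0, 0]
    - [0, 0, 0]
    - [0, 0, 0]
  grip: 0
  squeeze: 38

```text
time: 7.58
ee_pos: [0.586, 0.0558, 0.0832]
eef_rot: [0.053, 0.999, 0.0, 0.0]
ft_force: [-0.3, 2.4, 0.2]
width: 0.0137
grip_force: 38.0
```

Gripped: 13.7 mm opening at 38 N. Next I lift straight up.

Call:
arm_command:
  xyz:
    - [0, 0, 0.004]
    - [0, 0, 0.012]
    - [0, 0, 0.022]
    - [0, 0, 0.035]
    - [0, 0, 0.055]
    - [0, 0, 0.08]
    - [0, 0, 0.105]
    - [0, 0, 0.125]
    - [0, 0, 0.135]
    - [0, 0, 0.14]
    - [0, 0, 0.14]
  rot:
    - [0, 0, 0]
    - [0, 0, 0]
    - [0, 0, 0]
    - [0, 0, 0]
    - [0, 0, 0]
    - [0, 0, 0]
    - [0, 0, 0]
    - [0, 0, 0]
    - [0, 0, 0]
    - [0, 0, 0]
    - [0, 0, 0]

```text
time: 8.5
ee_pos: [0.586, 0.0554, 0.2237]
eef_rot: [0.053, 0.999, 0.0, 0.0]
ft_force: [-0.7, 1.2, -4.2]
width: 0.0134
grip_force: 38.0
```

```bash
cat >> h.py <<'E'
def st(t=''):
    s=r.read_state(); y=np.array([.106,.994,0]);x=np.array([.994,-.106,0])
    print(t,round(s['time'],2),'pos',s['ee_pos'].round(4),'rotv',(R.from_quat(s['eef_rot'])).as_matrix()[:,1].round(3),'F',s['ft_force'].round(2),'T',s['torque'].round(3),'Tx',(s['torque']@x).round(3),'w',round(s['width'],4),round(s['grip_force'],1))
E
python3 -c "
from h import *
st()
snap('side');st()
snap('side');st()"
```

```text
8.5 pos [0.586  0.0554 0.2237] rotv [0.106 0.994 0.   ] F [-0.72  1.22 -4.18] T [ 0.034 -0.058 -0.004] Tx 0.04 w 0.0134 38.0
 8.55 pos [0.5856 0.0554 0.2225] rotv [ 0.106  0.994 -0.   ] F [-0.01  0.59 -3.6 ] T [ 0.06  -0.007 -0.   ] Tx 0.06 w 0.0139 38.0
 8.6 pos [0.5853 0.0554 0.2218] rotv [ 0.106  0.994 -0.   ] F [ 0.    0.63 -3.04] T [0.036 0.012 0.067] Tx 0.035 w 0.0137 38.0
```

Call:
arm_command:
  xyz:
    - [0.004, 0.035, 0]
    - [0.004, 0.035, 0]
    - [0, 0, 0]
    - [-0.004, -0.035, 0]
    - [-0.004, -0.035, 0]
    - [0, 0, 0]
    - [0.004, 0.035, 0]
    - [0.004, 0.035, 0]
    - [0, 0, 0]
    - [-0.004, -0.035, 0]
    - [-0.004, -0.035, 0]
    - [0, 0, 0]
    - [0.004, 0.035, 0]
    - [0.004, 0.035, 0]
    - [0.004, 0.035, 0]
    - [0.004, 0.035, 0]
    - [0.004, 0.035, 0]
    - [0.004, 0.035, 0]
  rot:
    - [0, 0, 0]
    - [0, 0, 0]
    - [0, 0, 0]
    - [0, 0, 0]
    - [0, 0, 0]
    - [0, 0, 0]
    - [0, 0, 0]
    - [0, 0, 0]
    - [0, 0, 0]
    - [0, 0, 0]
    - [0, 0, 0]
    - [0, 0, 0]
    - [0, 0, 0]
    - [0, 0, 0]
    - [0, 0, 0]
    - [0, 0, 0]
    - [0, 0, 0]
    - [0, 0, 0]

```text
time: 10.1
ee_pos: [0.5899, 0.0892, 0.2229]
eef_rot: [0.054, 0.999, -0.0, -0.0]
ft_force: [-0.6, -0.2, -3.0]
width: 0.0135
grip_force: 38.0
```

```bash
python3 -c "
from h import *
st()
for i in range(3): snap('side');st()"
```

```text
10.1 pos [0.5899 0.0892 0.2229] rotv [ 0.107  0.994 -0.   ] F [-0.65 -0.25 -3.04] T [0.073 0.013 0.042] Tx 0.071 w 0.0135 38.0
 10.15 pos [0.5899 0.0894 0.223 ] rotv [ 0.107  0.994 -0.   ] F [ 0.59  0.15 -4.35] T [0.043 0.027 0.006] Tx 0.04 w 0.0139 38.0
 10.2 pos [0.59   0.0896 0.2231] rotv [ 0.107  0.994 -0.   ] F [-0.09  0.45 -3.16] T [0.071 0.003 0.017] Tx 0.07 w 0.014 38.0
 10.25 pos [0.59   0.0897 0.2231] rotv [0.107 0.994 0.   ] F [ 0.79 -0.13 -3.1 ] T [-0.039  0.056  0.03 ] Tx -0.045 w 0.0138 38.0
```

Call:
arm_command:
  xyz:
    - [0, 0, 0]
    - [-0.004, -0.035, 0]
    - [-0.008, -0.07, 0]
    - [-0.008, -0.07, 0]
    - [-0.004, -0.035, 0]
    - [0, 0, 0]
    - [0, 0, 0]
    - [-0.004, -0.035, 0]
    - [-0.008, -0.07, 0]
    - [-0.008, -0.07, 0]
    - [-0.008, -0.07, 0]
    - [-0.008, -0.07, 0]
    - [-0.008, -0.07, 0]
    - [-0.008, -0.07, 0]
  rot:
    - [0, 0, 0]
    - [0, 0, 0]
    - [0, 0, 0]
    - [0, 0, 0]
    - [0, 0, 0]
    - [0, 0, 0]
    - [0, 0, 0]
    - [0, 0, 0]
    - [0, 0, 0]
    - [0, 0, 0]
    - [0, 0, 0]
    - [0, 0, 0]
    - [0, 0, 0]
    - [0, 0, 0]

```text
time: 11.42
ee_pos: [0.582, 0.0217, 0.2229]
eef_rot: [0.052, 0.999, 0.0, -0.0]
ft_force: [-0.3, -0.4, -4.1]
width: 0.0137
grip_force: 38.0
```

```bash
python3 -c "
from h import *
st()
for i in range(3): snap('side');st()"
```

```text
11.42 pos [0.582  0.0217 0.2229] rotv [0.104 0.995 0.   ] F [-0.25 -0.43 -4.11] T [ 0.023 -0.017  0.001] Tx 0.025 w 0.0137 38.0
 11.47 pos [0.582  0.0215 0.2229] rotv [0.104 0.995 0.   ] F [ 0.33  0.71 -3.08] T [-0.004 -0.016  0.021] Tx -0.002 w 0.0135 38.0
 11.52 pos [0.582  0.0213 0.2229] rotv [0.104 0.995 0.   ] F [ 0.51 -0.2  -3.52] T [ 0.068 -0.075 -0.036] Tx 0.076 w 0.0135 38.0
 11.57 pos [0.5819 0.0211 0.2229] rotv [0.105 0.995 0.   ] F [ 0.56 -0.2  -3.26] T [-0.001 -0.017  0.022] Tx 0.001 w 0.0138 38.0
```

Call:
arm_command:
  xyz:
    - [0, 0, 0]
    - [0, 0, 0]
    - [0, 0, 0]
    - [0, 0, 0]
    - [0, 0, 0]
    - [0, 0, 0]
    - [0, 0, 0]
    - [0, 0, 0]
    - [0, 0, 0]
    - [0, 0, 0]
  rot:
    - [0.1, -0.01, 0]
    - [0.2, -0.02, 0]
    - [0.28, -0.03, 0]
    - [0.28, -0.03, 0]
    - [0.28, -0.03, 0]
    - [0.2, -0.02, 0]
    - [0.1, -0.01, 0]
    - [0, 0, 0]
    - [0, 0, 0]
    - [0, 0, 0]

```text
time: 12.4
ee_pos: [0.5821, 0.0248, 0.2229]
eef_rot: [0.049, 0.999, 0.0, -0.0]
ft_force: [-1.0, 0.7, -3.0]
width: 0.0134
grip_force: 38.0
```

```bash
cat >> h.py <<'E'
def avg(n=8):
    a=[]
    for i in range(n):
        r.camera('side'); s=r.read_state(); a.append(np.r_[s['torque'],s['ft_force'],s['torque']@np.array([.994,-.106,0])])
    print('t',round(s['time'],2),'T',np.mean(a,0)[:3].round(3),'F',np.mean(a,0)[3:6].round(2),'Tx %.3f +- %.3f'%(np.mean(a,0)[6],np.std(a,0)[6]/n**.5),'w',s['width'],s['ee_pos'])
E
python3 -c "
from h import *
avg()"
```

```text
t 12.8 T [-0.019  0.022  0.001] F [-0.08 -0.31 -3.48] Tx -0.021 +- 0.011 w 0.013546296284793823 [0.58192925 0.01970748 0.22311032]
```

Call:
arm_command:
  xyz:
    - [0, 0, 0]
    - [0, 0, 0]
    - [0, 0, 0]
    - [0, 0, 0]
    - [0, 0, 0]
    - [0, 0, 0]
    - [0, 0, 0]
    - [0, 0, 0]
    - [0, 0, 0]
    - [0, 0, 0]
  rot:
    - [-0.1, 0.01, 0]
    - [-0.2, 0.02, 0]
    - [-0.28, 0.03, 0]
    - [-0.28, 0.03, 0]
    - [-0.28, 0.03, 0]
    - [-0.2, 0.02, 0]
    - [-0.1, 0.01, 0]
    - [0, 0, 0]
    - [0, 0, 0]
    - [0, 0, 0]

```text
time: 13.63
ee_pos: [0.582, 0.0163, 0.2241]
eef_rot: [0.056, 0.998, 0.0, 0.001]
ft_force: [-0.6, 0.7, -3.2]
width: 0.0137
grip_force: 38.0
```

```bash
python3 -c "
from h import *
avg();st()"
```

```text
t 14.03 T [0.035 0.023 0.013] F [-0.07  0.2  -3.48] Tx 0.032 +- 0.009 w 0.013568593423483563 [0.58193932 0.02119995 0.22287009]
 14.03 pos [0.5819 0.0212 0.2229] rotv [ 0.104  0.995 -0.   ] F [-0.01 -0.33 -2.95] T [-0.     0.004  0.002] Tx -0.001 w 0.0136 38.0
```

Silent: with a swing each way the balance shows no 0.12 N m shift in the right sense. The total is about 0.355 kg, which is below the 0.42 kg minimum for a box plus the weight. I'll stand it on the pad in front of where it hung.

Call:
arm_command:
  xyz:
    - [-0.02, 0.01, 0]
    - [-0.05, 0.025, 0]
    - [-0.08, 0.038, 0]
    - [-0.097, 0.0455, -0.01]
    - [-0.097, 0.0455, -0.04]
    - [-0.097, 0.0455, -0.075]
    - [-0.097, 0.0455, -0.105]
    - [-0.097, 0.0455, -0.13]
    - [-0.097, 0.0455, -0.15]
    - [-0.097, 0.0455, -0.162]
    - [-0.097, 0.0455, -0.168]
    - [-0.097, 0.0455, -0.172]
    - [-0.097, 0.0455, -0.174]
    - [-0.097, 0.0455, -0.174]
  rot:
    - [0, 0, 0]
    - [0, 0, 0]
    - [0, 0, 0]
    - [0, 0, 0]
    - [0, 0, 0]
    - [0, 0, 0]
    - [0, 0, 0]
    - [0, 0, 0]
    - [0, 0, 0]
    - [0, 0, 0]
    - [0, 0, 0]
    - [0, 0, 0]
    - [0, 0, 0]
    - [0, 0, 0]

```text
time: 15.2
ee_pos: [0.4853, 0.0661, 0.0494]
eef_rot: [0.053, 0.999, 0.0, 0.0]
ft_force: [-0.6, 0.1, -2.7]
width: 0.0136
grip_force: 38.0
```

```bash
python3 -c "
from h import *
st()
im,m=snap('side');spots('side',m,['case_left'])
st()"
```

```text
15.2 pos [0.4853 0.0661 0.0494] rotv [0.105 0.994 0.   ] F [-0.62  0.13 -2.75] T [-0.004  0.023  0.042] Tx -0.006 w 0.0136 38.0
side case_left 0.7 [0.49  0.064 0.006] [257. 213.]
side case_left 0.61 [0.314 0.132 0.001] [192. 206.]
 15.3 pos [0.4856 0.0661 0.0499] rotv [0.105 0.994 0.001] F [-0.1  -0.   -3.32] T [ 0.039  0.019 -0.01 ] Tx 0.036 w 0.014 38.0
```

Call:
arm_command:
  xyz:
    - [0, 0, -0.001]
    - [0, 0, -0.002]
    - [0, 0, -0.003]
    - [0, 0, -0.003]
    - [0, 0, -0.003]
  rot:
    - [0, 0, 0]
    - [0, 0, 0]
    - [0, 0, 0]
    - [0, 0, 0]
    - [0, 0, 0]

```text
time: 15.72
ee_pos: [0.4861, 0.0661, 0.0473]
eef_rot: [0.053, 0.999, 0.0, 0.001]
ft_force: [-1.0, -0.5, 7.8]
width: 0.0136
grip_force: 38.0
```

```bash
python3 -c "
from h import *
avg(3)"
```

```text
t 15.87 T [-0.166  0.453  0.007] F [-1.   -0.93  7.21] Tx -0.213 +- 0.007 w 0.013561560732305798 [0.48616195 0.06613987 0.04736646]
```

Call:
arm_command:
  xyz:
    - [0, 0, 0.0005]
    - [0, 0, 0.001]
    - [0, 0, 0.001]
  rot:
    - [0, 0, 0]
    - [0, 0, 0]
    - [0, 0, 0]

```text
time: 16.12
ee_pos: [0.4855, 0.0661, 0.0475]
eef_rot: [0.053, 0.999, 0.0, 0.001]
ft_force: [1.1, -0.8, 1.8]
width: 0.0138
grip_force: 38.0
```

Call:
arm_command:
  xyz:
    - [0, 0, 0]
    - [0, 0, 0]
    - [0, 0, 0]
    - [0, 0, 0]
    - [0, 0, 0]
    - [0, 0, 0]
  rot:
    - [0, 0, 0]
    - [0, 0, 0]
    - [0, 0, 0]
    - [0, 0, 0]
    - [0, 0, 0]
    - [0, 0, 0]
  grip: 0.55

```text
time: 16.62
ee_pos: [0.4849, 0.0659, 0.047]
eef_rot: [0.053, 0.999, 0.0, -0.0]
ft_force: [-0.4, 0.6, 0.3]
width: 0.0442
grip_force: 0.0
```

Call:
arm_command:
  xyz:
    - [0, 0, 0.02]
    - [0, 0, 0.055]
    - [0, 0, 0.09]
    - [0.01, -0.02, 0.12]
    - [0.025, -0.055, 0.13]
    - [0.04, -0.09, 0.13]
    - [0.055, -0.125, 0.13]
    - [0.07, -0.16, 0.13]
    - [0.08, -0.19, 0.13]
    - [0.083, -0.203, 0.13]
    - [0.083, -0.203, 0.13]
    - [0.083, -0.203, 0.13]
  rot:
    - [0, 0, 0]
    - [0, 0, 0]
    - [0, 0, 0]
    - [0, 0, 0]
    - [0, 0, 0]
    - [0, 0, 0]
    - [0, 0, 0]
    - [0, 0, 0]
    - [0, 0, 0]
    - [0, 0, 0]
    - [0, 0, 0]
    - [0, 0, 0]

```text
time: 17.62
ee_pos: [0.5677, -0.1376, 0.1767]
eef_rot: [0.054, 0.999, -0.0, -0.0]
ft_force: [-0.4, 0.3, 0.1]
width: 0.0477
grip_force: 0.0
```

```bash
python3 - <<'E'
from h import *
st()
im,m=snap('wrist','w5.png')
spots('wrist',m,['case_mid','case_left','weight_a'])
print(px(m,[.569,-.137,.137]))
g=cv2.cvtColor(im,cv2.COLOR_RGB2GRAY)
# bright lid in centre
lid=(g>120)
for v in range(160,246,8):
    row=g[v,150:410]; d=np.where(row<60)[0]+150; b=np.where(row>120)[0]+150
    print(v,'dark',(d.min(),d.max(),len(d)) if len(d) else None,'bright',(b.min(),b.max()) if len(b) else None)
cv2.imwrite('pics/w5.png',im[:,:,::-1])
im,m=snap('side');spots('side',m,['case_left','case_mid'])
E
```

```text
17.62 pos [ 0.5677 -0.1376  0.1767] rotv [ 0.107  0.994 -0.   ] F [-0.44  0.32  0.05] T [ 0.042 -0.009 -0.02 ] Tx 0.043 w 0.0477 0.0
wrist case_mid 0.69 [ 0.569 -0.131  0.044] [286. 195.]
wrist case_left 0.96 [0.489 0.068 0.006] [482.  84.]
wrist case_left 0.19 [ 0.471 -0.206  0.002] [199.  97.]
wrist weight_a 0.85 [ 0.478 -0.028  0.004] [382.  84.]
wrist weight_a 0.66 [0.492 0.065 0.005] [479.  87.]
wrist weight_a 0.65 [ 0.465 -0.208  0.004] [196.  90.]
(np.float64(279.8918100832079), np.float64(226.4355353705469))
160 dark None bright (np.int64(150), np.int64(409))
168 dark None bright (np.int64(150), np.int64(409))
176 dark (np.int64(150), np.int64(150), 1) bright (np.int64(151), np.int64(409))
184 dark (np.int64(150), np.int64(293), 16) bright (np.int64(151), np.int64(409))
192 dark (np.int64(151), np.int64(296), 20) bright (np.int64(152), np.int64(409))
200 dark (np.int64(152), np.int64(296), 20) bright (np.int64(150), np.int64(409))
208 dark (np.int64(152), np.int64(296), 21) bright (np.int64(150), np.int64(409))
216 dark (np.int64(153), np.int64(296), 19) bright (np.int64(150), np.int64(409))
224 dark (np.int64(154), np.int64(296), 19) bright (np.int64(150), np.int64(395))
232 dark (np.int64(155), np.int64(296), 20) bright (np.int64(150), np.int64(409))
240 dark (np.int64(278), np.int64(296), 19) bright (np.int64(150), np.int64(409))
side case_left 0.81 [0.317 0.134 0.001] [192. 205.]
side case_left 0.61 [0.491 0.066 0.006] [257. 212.]
side case_left 0.61 [ 0.607 -0.129  0.094] [320. 242.]
side case_mid 0.64 [ 0.567 -0.134  0.045] [303. 258.]
side case_mid 0.44 [ 0.315  0.329 -0.002] [187. 160.]
```

View pics/w5.png

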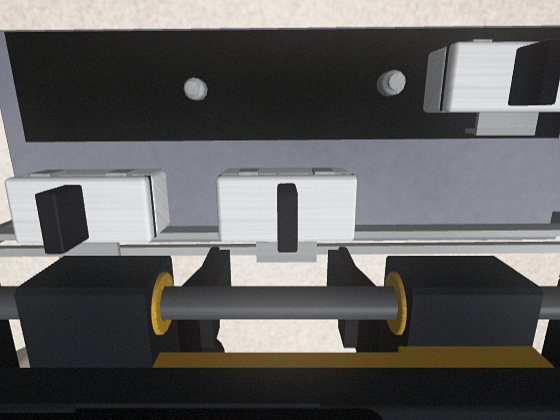

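The left case stands upright on the pad at (480,75) and weight_a at (392,82) is clear. The middle fin is at columns 278–296, centre 287, which is 5 mm to +y of the tool. I'll correct for that, descend and grip.

Call:
arm_command:
  xyz:
    - [-0.001, 0.003, -0.015]
    - [-0.002, 0.005, -0.035]
    - [-0.002, 0.005, -0.055]
    - [-0.002, 0.005, -0.072]
    - [-0.002, 0.005, -0.085]
    - [-0.002, 0.005, -0.092]
    - [-0.002, 0.005, -0.094]
    - [-0.002, 0.005, -0.094]
  rot:
    - [0, 0, 0]
    - [0, 0, 0]
    - [0, 0, 0]
    - [0, 0, 0]
    - [0, 0, 0]
    - [0, 0, 0]
    - [0, 0, 0]
    - [0, 0, 0]

```text
time: 18.63
ee_pos: [0.566, -0.132, 0.0832]
eef_rot: [0.053, 0.999, 0.0, -0.0]
ft_force: [0.5, -0.1, -0.3]
width: 0.0478
grip_force: 0.0
```

Call:
arm_command:
  xyz:
    - [0, 0, 0]
    - [0, 0, 0]
    - [0, 0, 0]
    - [0, 0, 0]
    - [0, 0, 0]
    - [0, 0, 0]
    - [0, 0, 0]
    - [0, 0, 0]
  rot:
    - [0, 0, 0]
    - [0, 0, 0]
    - [0, 0, 0]
    - [0, 0, 0]
    - [0, 0, 0]
    - [0, 0, 0]
    - [0, 0, 0]
    - [0, 0, 0]
  grip: 0
  squeeze: 38

```text
time: 19.3
ee_pos: [0.5661, -0.1317, 0.0833]
eef_rot: [0.053, 0.999, 0.0, 0.0]
ft_force: [0.0, 1.0, 3.1]
width: 0.0135
grip_force: 38.0
```

Call:
arm_command:
  xyz:
    - [0, 0, 0.004]
    - [0, 0, 0.012]
    - [0, 0, 0.022]
    - [0, 0, 0.035]
    - [0, 0, 0.055]
    - [0, 0, 0.08]
    - [0, 0, 0.105]
    - [0, 0, 0.125]
    - [0, 0, 0.135]
    - [0, 0, 0.14]
    - [0, 0, 0.14]
  rot:
    - [0, 0, 0]
    - [0, 0, 0]
    - [0, 0, 0]
    - [0, 0, 0]
    - [0, 0, 0]
    - [0, 0, 0]
    - [0, 0, 0]
    - [0, 0, 0]
    - [0, 0, 0]
    - [0, 0, 0]
    - [0, 0, 0]

```text
time: 20.22
ee_pos: [0.5661, -0.1322, 0.2239]
eef_rot: [0.053, 0.999, 0.0, 0.0]
ft_force: [0.8, 0.4, -2.3]
width: 0.0137
grip_force: 38.0
```

Call:
arm_command:
  xyz:
    - [0.004, 0.035, 0]
    - [0.004, 0.035, 0]
    - [0, 0, 0]
    - [-0.004, -0.035, 0]
    - [-0.004, -0.035, 0]
    - [0, 0, 0]
    - [0.004, 0.035, 0]
    - [0.004, 0.035, 0]
    - [0, 0, 0]
    - [-0.004, -0.035, 0]
    - [-0.004, -0.035, 0]
    - [0, 0, 0]
    - [0.004, 0.035, 0]
    - [0.004, 0.035, 0]
    - [0.004, 0.035, 0]
    - [0.004, 0.035, 0]
    - [0.004, 0.035, 0]
    - [0.004, 0.035, 0]
    - [0.004, 0.035, 0]
    - [0.004, 0.035, 0]
  rot:
    - [0, 0, 0]
    - [0, 0, 0]
    - [0, 0, 0]
    - [0, 0, 0]
    - [0, 0, 0]
    - [0, 0, 0]
    - [0, 0, 0]
    - [0, 0, 0]
    - [0, 0, 0]
    - [0, 0, 0]
    - [0, 0, 0]
    - [0, 0, 0]
    - [0, 0, 0]
    - [0, 0, 0]
    - [0, 0, 0]
    - [0, 0, 0]
    - [0, 0, 0]
    - [0, 0, 0]
    - [0, 0, 0]
    - [0, 0, 0]

```text
time: 21.88
ee_pos: [0.5698, -0.0977, 0.223]
eef_rot: [0.053, 0.999, -0.0, -0.0]
ft_force: [-0.2, 0.7, -2.8]
width: 0.0139
grip_force: 38.0
```

```bash
python3 -c "
from h import *
avg(8)"
```

```text
t 22.28 T [0.038 0.017 0.009] F [-0.08  0.27 -2.78] Tx 0.036 +- 0.009 w 0.013575903080754742 [ 0.56997331 -0.09702448  0.22308149]
```

Call:
arm_command:
  xyz:
    - [0, 0, 0]
    - [-0.004, -0.035, 0]
    - [-0.008, -0.07, 0]
    - [-0.008, -0.07, 0]
    - [-0.004, -0.035, 0]
    - [0, 0, 0]
    - [0, 0, 0]
    - [-0.004, -0.035, 0]
    - [-0.008, -0.07, 0]
    - [-0.008, -0.07, 0]
    - [-0.008, -0.07, 0]
    - [-0.008, -0.07, 0]
    - [-0.008, -0.07, 0]
    - [-0.008, -0.07, 0]
    - [-0.008, -0.07, 0]
    - [-0.008, -0.07, 0]
  rot:
    - [0, 0, 0]
    - [0, 0, 0]
    - [0, 0, 0]
    - [0, 0, 0]
    - [0, 0, 0]
    - [0, 0, 0]
    - [0, 0, 0]
    - [0, 0, 0]
    - [0, 0, 0]
    - [0, 0, 0]
    - [0, 0, 0]
    - [0, 0, 0]
    - [0, 0, 0]
    - [0, 0, 0]
    - [0, 0, 0]
    - [0, 0, 0]

```text
time: 23.62
ee_pos: [0.5621, -0.1664, 0.2231]
eef_rot: [0.052, 0.999, 0.0, -0.0]
ft_force: [-0.6, -0.6, -2.7]
width: 0.0137
grip_force: 38.0
```

```bash
python3 -c "
from h import *
avg(8)"
```

```text
t 24.02 T [0.019 0.02  0.036] F [ 0.14  0.04 -2.84] Tx 0.016 +- 0.014 w 0.013558937954061524 [ 0.56194714 -0.16706757  0.22307135]
```

Silent too: no balance shift, and 0.285 kg in total. I'll stand it on the pad.

Call:
arm_command:
  xyz:
    - [-0.02, 0.01, 0]
    - [-0.05, 0.025, 0]
    - [-0.08, 0.038, 0]
    - [-0.097, 0.046, -0.01]
    - [-0.097, 0.046, -0.04]
    - [-0.097, 0.046, -0.075]
    - [-0.097, 0.046, -0.105]
    - [-0.097, 0.046, -0.13]
    - [-0.097, 0.046, -0.15]
    - [-0.097, 0.046, -0.162]
    - [-0.097, 0.046, -0.169]
    - [-0.097, 0.046, -0.173]
    - [-0.097, 0.046, -0.1745]
    - [-0.097, 0.046, -0.1755]
    - [-0.097, 0.046, -0.176]
    - [-0.097, 0.046, -0.176]
    - [-0.097, 0.046, -0.176]
  rot:
    - [0, 0, 0]
    - [0, 0, 0]
    - [0, 0, 0]
    - [0, 0, 0]
    - [0, 0, 0]
    - [0, 0, 0]
    - [0, 0, 0]
    - [0, 0, 0]
    - [0, 0, 0]
    - [0, 0, 0]
    - [0, 0, 0]
    - [0, 0, 0]
    - [0, 0, 0]
    - [0, 0, 0]
    - [0, 0, 0]
    - [0, 0, 0]
    - [0, 0, 0]

```text
time: 25.43
ee_pos: [0.4655, -0.1211, 0.0477]
eef_rot: [0.053, 0.999, 0.0, 0.001]
ft_force: [0.8, -0.1, -1.3]
width: 0.0139
grip_force: 38.0
```

```bash
python3 -c "
from h import *
avg(3)"
```

```text
t 25.58 T [-0.007 -0.086  0.011] F [0.69 0.11 0.8 ] Tx 0.002 +- 0.006 w 0.013869473401238874 [ 0.46557111 -0.12110283  0.04763984]
```

Call:
arm_command:
  xyz:
    - [0, 0, 0]
    - [0, 0, 0]
    - [0, 0, 0]
    - [0, 0, 0]
    - [0, 0, 0]
    - [0, 0, 0]
    - [0, 0, 0]
  rot:
    - [0, 0, 0]
    - [0, 0, 0]
    - [0, 0, 0]
    - [0, 0, 0]
    - [0, 0, 0]
    - [0, 0, 0]
    - [0, 0, 0]
  grip: 0.55

```text
time: 26.17
ee_pos: [0.4649, -0.121, 0.047]
eef_rot: [0.053, 0.999, 0.0, -0.0]
ft_force: [-1.1, 0.1, 0.2]
width: 0.046
grip_force: 0.0
```

Call:
arm_command:
  xyz:
    - [0, 0, 0.02]
    - [0, 0, 0.055]
    - [0, 0, 0.09]
    - [0.01, -0.02, 0.12]
    - [0.025, -0.055, 0.13]
    - [0.04, -0.09, 0.13]
    - [0.055, -0.125, 0.13]
    - [0.07, -0.155, 0.13]
    - [0.08, -0.17, 0.13]
    - [0.083, -0.178, 0.13]
    - [0.083, -0.178, 0.13]
    - [0.083, -0.178, 0.13]
  rot:
    - [0, 0, 0]
    - [0, 0, 0]
    - [0, 0, 0]
    - [0, 0, 0]
    - [0, 0, 0]
    - [0, 0, 0]
    - [0, 0, 0]
    - [0, 0, 0]
    - [0, 0, 0]
    - [0, 0, 0]
    - [0, 0, 0]
    - [0, 0, 0]

```text
time: 27.17
ee_pos: [0.5475, -0.2985, 0.1768]
eef_rot: [0.053, 0.999, 0.0, -0.0]
ft_force: [0.1, -0.2, -0.1]
width: 0.048
grip_force: 0.0
```

```bash
python3 - <<'E'
from h import *
st()
im,m=snap('wrist','w6.png')
spots('wrist',m,['case_right','case_mid','weight_b'])
g=cv2.cvtColor(im,cv2.COLOR_RGB2GRAY)
for v in range(176,262,8):
    d=np.where(g[v,230:340]<60)[0]+230
    print(v,(d.min(),d.max(),len(d)) if len(d) else None)
E
```

```text
27.17 pos [ 0.5475 -0.2985  0.1768] rotv [0.106 0.994 0.   ] F [ 0.08 -0.15 -0.11] T [ 0.001 -0.051  0.013] Tx 0.007 w 0.048 0.0
wrist case_right 0.66 [ 0.552 -0.296  0.046] [282. 200.]
wrist case_mid 0.96 [ 0.472 -0.122  0.009] [453.  92.]
wrist weight_b 0.78 [ 0.468 -0.205  0.002] [365.  97.]
176 None
184 None
192 (np.int64(275), np.int64(292), 18)
200 (np.int64(275), np.int64(294), 20)
208 (np.int64(275), np.int64(294), 20)
216 (np.int64(275), np.int64(294), 20)
224 (np.int64(275), np.int64(294), 20)
232 (np.int64(275), np.int64(294), 20)
240 (np.int64(275), np.int64(294), 20)
248 (np.int64(275), np.int64(339), 22)
256 (np.int64(276), np.int64(339), 30)
```

View pics/w6.png

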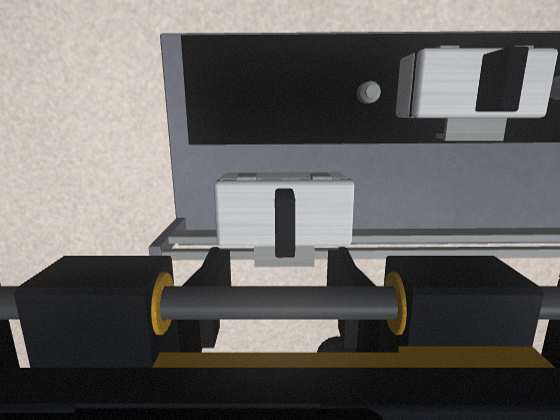

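The middle case stands upright at (470,85) and weight_b at (369,92) is untouched. The right fin is centred at column 284.5, 3 mm to +y. I'll grip it, lift it and shake it like the others.

Call:
arm_command:
  xyz:
    - [0.001, 0.002, -0.015]
    - [0.002, 0.003, -0.035]
    - [0.002, 0.003, -0.055]
    - [0.002, 0.003, -0.072]
    - [0.002, 0.003, -0.085]
    - [0.002, 0.003, -0.092]
    - [0.002, 0.003, -0.094]
    - [0.002, 0.003, -0.094]
  rot:
    - [0, 0, 0]
    - [0, 0, 0]
    - [0, 0, 0]
    - [0, 0, 0]
    - [0, 0, 0]
    - [0, 0, 0]
    - [0, 0, 0]
    - [0, 0, 0]

```text
time: 28.03
ee_pos: [0.55, -0.2959, 0.0833]
eef_rot: [0.053, 0.999, 0.0, 0.0]
ft_force: [-0.4, 0.5, -0.2]
width: 0.048
grip_force: 0.0
```

Call:
arm_command:
  xyz:
    - [0, 0, 0]
    - [0, 0, 0]
    - [0, 0, 0]
    - [0, 0, 0]
    - [0, 0, 0]
    - [0, 0, 0]
    - [0, 0, 0]
    - [0, 0, 0]
    - [0, 0, 0]
  rot:
    - [0, 0, 0]
    - [0, 0, 0]
    - [0, 0, 0]
    - [0, 0, 0]
    - [0, 0, 0]
    - [0, 0, 0]
    - [0, 0, 0]
    - [0, 0, 0]
    - [0, 0, 0]
  grip: 0
  squeeze: 39

```text
time: 28.78
ee_pos: [0.5502, -0.2948, 0.0833]
eef_rot: [0.052, 0.999, 0.001, -0.0]
ft_force: [-1.8, 5.7, 4.7]
width: 0.0137
grip_force: 39.0
```

Call:
arm_command:
  xyz:
    - [0, 0, 0.004]
    - [0, 0, 0.012]
    - [0, 0, 0.022]
    - [0, 0, 0.035]
    - [0, 0, 0.055]
    - [0, 0, 0.08]
    - [0, 0, 0.105]
    - [0, 0, 0.125]
    - [0, 0, 0.135]
    - [0, 0, 0.14]
    - [0, 0, 0.14]
  rot:
    - [0, 0, 0]
    - [0, 0, 0]
    - [0, 0, 0]
    - [0, 0, 0]
    - [0, 0, 0]
    - [0, 0, 0]
    - [0, 0, 0]
    - [0, 0, 0]
    - [0, 0, 0]
    - [0, 0, 0]
    - [0, 0, 0]

```text
time: 29.7
ee_pos: [0.5499, -0.2964, 0.2237]
eef_rot: [0.053, 0.999, -0.0, 0.0]
ft_force: [0.8, -0.1, -6.9]
width: 0.0137
grip_force: 39.0
```

Call:
arm_command:
  xyz:
    - [0.004, 0.035, 0]
    - [0.004, 0.035, 0]
    - [0, 0, 0]
    - [-0.004, -0.035, 0]
    - [-0.004, -0.035, 0]
    - [0, 0, 0]
    - [0.004, 0.035, 0]
    - [0.004, 0.035, 0]
    - [0, 0, 0]
    - [-0.004, -0.035, 0]
    - [-0.004, -0.035, 0]
    - [0, 0, 0]
    - [0.004, 0.035, 0]
    - [0.004, 0.035, 0]
    - [0.004, 0.035, 0]
    - [0.004, 0.035, 0]
    - [0.004, 0.035, 0]
    - [0.004, 0.035, 0]
    - [0.004, 0.035, 0]
    - [0.004, 0.035, 0]
  rot:
    - [0, 0, 0]
    - [0, 0, 0]
    - [0, 0, 0]
    - [0, 0, 0]
    - [0, 0, 0]
    - [0, 0, 0]
    - [0, 0, 0]
    - [0, 0, 0]
    - [0, 0, 0]
    - [0, 0, 0]
    - [0, 0, 0]
    - [0, 0, 0]
    - [0, 0, 0]
    - [0, 0, 0]
    - [0, 0, 0]
    - [0, 0, 0]
    - [0, 0, 0]
    - [0, 0, 0]
    - [0, 0, 0]
    - [0, 0, 0]

```text
time: 31.37
ee_pos: [0.5536, -0.2618, 0.223]
eef_rot: [0.053, 0.999, -0.0, -0.0]
ft_force: [0.3, 0.4, -7.0]
width: 0.0138
grip_force: 39.0
```

```bash
python3 -c "
from h import *
avg(8)"
```

```text
t 31.77 T [-0.057  0.028 -0.005] F [ 0.27  0.15 -7.25] Tx -0.059 +- 0.014 w 0.01349642781637451 [ 0.55395844 -0.26104053  0.2230706 ]
```

Call:
arm_command:
  xyz:
    - [0, 0, 0]
    - [-0.004, -0.035, 0]
    - [-0.008, -0.07, 0]
    - [-0.008, -0.07, 0]
    - [-0.004, -0.035, 0]
    - [0, 0, 0]
    - [0, 0, 0]
    - [-0.004, -0.035, 0]
    - [-0.008, -0.07, 0]
    - [-0.008, -0.07, 0]
    - [-0.008, -0.07, 0]
    - [-0.008, -0.07, 0]
    - [-0.008, -0.07, 0]
    - [-0.008, -0.07, 0]
    - [-0.008, -0.07, 0]
    - [-0.008, -0.07, 0]
  rot:
    - [0, 0, 0]
    - [0, 0, 0]
    - [0, 0, 0]
    - [0, 0, 0]
    - [0, 0, 0]
    - [0, 0, 0]
    - [0, 0, 0]
    - [0, 0, 0]
    - [0, 0, 0]
    - [0, 0, 0]
    - [0, 0, 0]
    - [0, 0, 0]
    - [0, 0, 0]
    - [0, 0, 0]
    - [0, 0, 0]
    - [0, 0, 0]

```text
time: 33.1
ee_pos: [0.5463, -0.3304, 0.2231]
eef_rot: [0.052, 0.999, 0.0, 0.0]
ft_force: [-0.0, 0.5, -6.8]
width: 0.0134
grip_force: 39.0
```

```bash
python3 -c "
from h import *
avg(8)
im,m=snap('scene'); spots('scene',m,['tray']);spots('scene',m,['tray'],'look_for')"
```

```text
t 33.5 T [0.06  0.004 0.005] F [-0.24  0.21 -7.44] Tx 0.059 +- 0.005 w 0.013647785197998585 [ 0.54594316 -0.33104188  0.22307801]
scene tray 0.73 [0.489 0.378 0.   ] [384. 272.]
scene tray 0.69 [0.489 0.385 0.004] [387. 273.]
```

The right case rattles: the balance swings from -0.059 to +0.059 N m. I'll carry it to the tray at about (0.489, 0.380).

Call:
arm_command:
  xyz:
    - [-0.001, 0.01, 0.003]
    - [-0.002, 0.03, 0.01]
    - [-0.004, 0.055, 0.02]
    - [-0.007, 0.085, 0.027]
    - [-0.009, 0.115, 0.03]
    - [-0.012, 0.145, 0.03]
    - [-0.014, 0.175, 0.03]
    - [-0.016, 0.205, 0.03]
    - [-0.019, 0.235, 0.03]
    - [-0.021, 0.265, 0.03]
    - [-0.024, 0.295, 0.03]
    - [-0.026, 0.325, 0.03]
    - [-0.028, 0.355, 0.03]
    - [-0.031, 0.385, 0.03]
    - [-0.033, 0.415, 0.03]
    - [-0.036, 0.445, 0.03]
    - [-0.038, 0.475, 0.03]
    - [-0.04, 0.505, 0.03]
    - [-0.043, 0.535, 0.03]
    - [-0.045, 0.565, 0.03]
  rot:
    - [0, 0, 0]
    - [0, 0, 0]
    - [0, 0, 0]
    - [0, 0, 0]
    - [0, 0, 0]
    - [0, 0, 0]
    - [0, 0, 0]
    - [0, 0, 0]
    - [0, 0, 0]
    - [0, 0, 0]
    - [0, 0, 0]
    - [0, 0, 0]
    - [0, 0, 0]
    - [0, 0, 0]
    - [0, 0, 0]
    - [0, 0, 0]
    - [0, 0, 0]
    - [0, 0, 0]
    - [0, 0, 0]
    - [0, 0, 0]

```text
time: 35.32
ee_pos: [0.5002, 0.2355, 0.2535]
eef_rot: [0.053, 0.999, 0.0, 0.0]
ft_force: [1.1, -0.3, -7.7]
width: 0.0138
grip_force: 39.0
```

Call:
arm_command:
  xyz:
    - [-0.002, 0.03, 0]
    - [-0.004, 0.06, 0]
    - [-0.007, 0.09, 0]
    - [-0.009, 0.115, 0]
    - [-0.011, 0.132, 0]
    - [-0.012, 0.142, 0]
    - [-0.012, 0.145, 0]
    - [-0.012, 0.145, 0]
    - [-0.012, 0.145, 0]
    - [-0.012, 0.145, 0]
    - [-0.012, 0.145, 0]
    - [-0.012, 0.145, 0]
    - [-0.012, 0.145, 0]
    - [-0.012, 0.145, 0]
    - [-0.012, 0.145, 0]
    - [-0.012, 0.145, 0]
    - [-0.012, 0.145, 0]
    - [-0.012, 0.145, 0]
  rot:
    - [0, 0, 0]
    - [0, 0, 0]
    - [0, 0, 0]
    - [0, 0, 0]
    - [0, 0, 0]
    - [0, 0, 0]
    - [0, 0, 0]
    - [0, 0, 0]
    - [0, 0, 0]
    - [0, 0, 0]
    - [0, 0, 0]
    - [0, 0, 0]
    - [0, 0, 0]
    - [0, 0, 0]
    - [0, 0, 0]
    - [0, 0, 0]
    - [0, 0, 0]
    - [0, 0, 0]

```text
time: 36.82
ee_pos: [0.489, 0.379, 0.2531]
eef_rot: [0.053, 0.999, 0.0, 0.0]
ft_force: [0.5, -0.1, -7.4]
width: 0.0136
grip_force: 38.9
```

```bash
python3 - <<'E'
from h import *
st()
im,m=snap('side','s7.png')
spots('side',m,['tray','case_right','case_mid'])
c,m2=snap('scene'); spots('scene',m2,['tray','case_right'])
cv2.imwrite('pics/s7.png',np.vstack([im[60:330,130:400],c[130:400,200:470]]).reshape(2,270,270,3).transpose(1,0,2,3).reshape(270,540,3)[:,:,::-1])
avg(6);s=r.read_state();print(abs(s['joint_vel']).max())
E
```

```text
36.82 pos [0.489  0.379  0.2531] rotv [0.106 0.994 0.   ] F [ 0.47 -0.1  -7.44] T [-0.04   0.027 -0.018] Tx -0.043 w 0.0136 38.9
side tray 0.73 [0.488 0.376 0.002] [240. 142.]
side tray 0.46 [0.493 0.379 0.215] [236.  83.]
side case_right 0.94 [0.494 0.378 0.215] [236.  83.]
side case_mid 0.74 [0.749 0.343 0.002] [321. 137.]
side case_mid 0.71 [ 0.472 -0.123  0.01 ] [263. 270.]
scene tray 0.95 [ 0.489  0.38  -0.001] [385. 272.]
scene tray 0.57 [0.492 0.065 0.008] [299. 220.]
scene tray 0.56 [0.748 0.348 0.001] [332. 336.]
scene case_right 0.76 [0.485 0.38  0.215] [405. 238.]
t 37.47 T [-0.014  0.026  0.006] F [-0.26 -0.13 -7.41] Tx -0.017 +- 0.011 w 0.013659736011315454 [0.48895996 0.37895003 0.25307573]
0.0025718009702120222
```

View pics/s7.png

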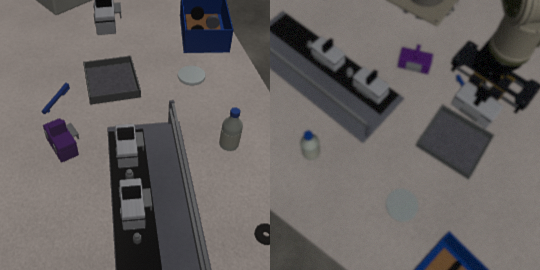

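Both silent cases stand upright on the pad (side crop (125,145) and (133,205)) with the weights in place. The rattling case is held level and still over the tray, with its underside 0.215 m above the table. Now I hand in the job.

```bash
python3 -c "
from bench import r
print(r.close_job())"
```

```text
the job is handed in; nothing more can be done
None
```

The right case is the one that rattles: its balance swung by about 0.12 N m when shaken. I handed in with it held level and still over the tray, its underside about 0.215 m above the table, and with the silent left and middle cases standing upright on the pad.

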